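# Load the second part and lift the print pallet off its stand

### The job

Lay the loose moulded part, print up, into the empty nest of the print pallet so that it lies flat and fully home, and let go of it; the pallet stays on its stand meanwhile. Then take the pallet by its bridge handle, lift it straight up off the stand's two dowels to at least 10 cm above its seat and finish holding it there in the gripper, steady and level over the stand, with both parts still in their nests. Never tip the pallet steeply, and leave the other things where they are.

Things in the scene. Friction and masses are not known exactly. Their poses are not given: they have to be found in the camera images.
- part_loose_mid (a point): The loose moulded part, print up on a 2 mm dark rubber mat at the robot's left: off-white flat teardrop, 130 long, 45 wide, 8 thick (mm), 30 g. Point: middle of its length, 4 mm above its underside. Its y axis runs along it from the broad round end (y = -65 mm) to the narrow end (+65); x across, z up. Widest (45 mm) at y = -18, where its sides are nearly parallel to y for 20 mm.
- part_loaded_mid (a point): The other part, of the same shape and size, that already lies in the pallet's second nest. Same point and axes.
- nest_empty (a point): Floor centre of the empty nest, 6 mm above the pallet's underside; axes are the pallet's: y from the nest's broad end to its narrow end, z up. A part that is home has the same axes and its mid point 4 mm above this. Black end blocks, 68 mm wide, 5 mm high, follow its outline: 2.2 mm clearance, 2.5 mm top bevel. From y = -46 to +16 mm the nest is open at both sides down to the floor, for fingers.
- nest_full (a point): The same point of the other nest, which holds the other part; 140 mm from the empty one on the far side of the handle.
- handle (a point): Middle of the bridge handle, where to grip it: a dark straight bar 14 mm wide (x), 108 long (y), 16 high, on two posts; it stands between the nests. The point is the bar's centre, 42 mm above the pallet's underside (bar top 50); 28 mm are free between base plate and bar. Axes are the pallet's.
- print_pallet: Loose print pallet: aluminium plate 216 (x) by 160 (y) by 6 mm, nests at x = -70 (empty) and x = +70 mm (full), handle bar along y at x = 0; 0.55 kg without parts, balanced within 8 mm of the handle's middle. Origin: centre of its underside; z up. Two 11 mm holes at x = 0, y = -66 and +66 mm sit on the stand's dowels.
- loading_stand: Fixed stand under the pallet: grey plate 170 by 152 mm on four feet, top 21 mm above the trolley, with two 8 mm dowels that stand 10 mm above its top, through the pallet's holes. Origin: centre of its underside, on the trolley; the pallet starts with its origin 21 mm above this and the same axes.
- power_supply: Fixed grey case of the bench supply with its lead, behind the work: about 314 x 275 mm, turned, 121 mm high (126 with the lead); its near corner is about 0.63 m ahead of the robot, near its midline. Carry the part past it higher than that, or well in front. Origin: centre of its underside.
- masking_roll: Bystander: roll of masking tape, 104 mm across, 25 mm high, lying flat. Origin at the centre of its underside.
- loupe: Bystander: folding magnifier, 40 x 40 x 42 mm. Origin at the centre of its underside.
- ink_tin_a: Bystander: ink tin, 66 mm across, 72 mm high. Origin at the centre of its underside.
- ink_tin_b: Bystander: smaller ink tin, 60 mm across, 55 mm high. Origin at the centre of its underside.

How it is judged (in metres and radians):
On the way:
1. the loose part lies flat and square in the empty nest, let go, with the pallet still on its stand (horizontal distance between part_loose_mid and nest_empty below 0.004 m and z of part_loose_mid in the frame of nest_empty between 0.0025 and 0.0055 m and angle between the y axis of part_loose_mid and the y axis of print_pallet, either way round below 0.07 rad and angle between the z axis of part_loose_mid and the z axis of print_pallet, either way round below 0.035 rad and angle between part_loose_mid's own z axis and vertical below 0.12 rad and contact force between the fingers and part_loose below 0.05 N and z of print_pallet in the frame of loading_stand below 0.024 m and horizontal distance between print_pallet and loading_stand below 0.004 m and angle between print_pallet's own z axis and vertical below 0.03 rad), for 0.2 s.
At the end, for the whole second after the job is handed in: Pallet held by its handle only (grasp within 60 mm of its middle), 85 mm or more above its seat, within 50 mm sideways of it, level to 0.06 rad, still (20 mm/s); both parts in their nests (4 mm sideways, 1.5 mm in height, square 0.07, flat 0.035 rad), untouched by the fingers (horizontal distance between part_loose_mid and nest_empty below 0.004 m and z of part_loose_mid in the frame of nest_empty between 0.0025 and 0.0055 m and angle between the y axis of each of part_loose_mid, part_loaded_mid and the y axis of print_pallet, either way round below 0.07 rad and angle between the z axis of each of part_loose_mid, part_loaded_mid and the z axis of print_pallet, either way round below 0.035 rad and angle between each of part_loose_mid, part_loaded_mid's own z axis and vertical below 0.12 rad and horizontal distance between part_loaded_mid and nest_full below 0.004 m and z of part_loaded_mid in the frame of nest_full between 0.0025 and 0.0055 m and z of print_pallet in the frame of loading_stand above 0.106 m and horizontal distance between print_pallet and loading_stand below 0.05 m and angle between print_pallet's own z axis and vertical below 0.06 rad and linear speed of print_pallet below 0.02 m/s and angular speed of print_pallet below 0.1 rad/s and contact force between the fingers and print_pallet above 2 N and distance between the grasp point and handle below 0.06 m and contact force between print_pallet and loading_stand below 0.05 N and contact force between the fingers and part_loose below 0.05 N and contact force between the fingers and part_loaded below 0.05 N); the arm keeps its last pose, push and grip.
It fails at once if the pallet is tipped more than 0.26 rad (15 degrees) (angle between print_pallet's own z axis and vertical above 0.26 rad).
It fails at once if a bystander (tape roll, magnifier, ink tin) is moved more than 25 mm (distance of any of masking_roll, loupe, ink_tin_a, ink_tin_b from where it was at the start of the episode above 0.025 m).
It also fails if it takes over 51 s, if anything falls off the work surface, if the arm or the gripper's body presses on something with over 40 N, if the wrist force passes 120 N, or if a joint passes its speed limit or range.

### The arm

A 6-joint arm with a two-finger parallel gripper is mounted at the origin on a cart in front of the work surface, level with it; the furniture and walls round the work are solid. World frame = base frame: x ahead of the robot, y to its left, z up, the work surface at z = 0. Lengths are in mm, angles in rad, forces in N, time in s.
With the tool pointing down it reaches from about 400 to 925 mm from the base axis. Payload 12.5 kg.
Tool frame: the origin (TCP) lies where the fingers leave the gripper's body, on its centre line; the fingertips stand 78 mm ahead of it and the grasp point (between the pads) lies 59 mm ahead of it; z points along the fingers, y is the direction in which the jaws open and shut (so a half turn about z gives the same grasp; the last joint's range is limited). The gripper opens to 95 mm and grips with 3 to 60 N. Pads are 20 mm wide; open, the fingers measure 119 mm over their backs; the gripper's body (75 mm by 180 mm) begins 59 mm behind the grasp point.
Start: joints at [-1.209, 0.491, 1.559, -0, 1.092, -0.106], TCP at [281.849, -557.852, 292.261] pointing down, gripper open.
Joint ranges: [-3.1, 3.1], [-0.84, 2.19], [0.05, 2.79], [-1.13, 4.28], [0.06, 2.93], [-2.69, 2.69]. Speed limits (rad/s): [2.22, 2.22, 2.79, 3.14, 3.14, 3.14].

### API

Orientations are given as [roll, pitch, yaw] about the fixed x, y, z axes, in that order (R = Rz(yaw) Ry(pitch) Rx(roll)).
In Python, from cell import env, viewer, ticket, search_frame gives the robot as it stands.
- The arm moves only by the shell command python3 -m inch 'ROWS'. ROWS is a JSON object of lists of equal length, an entry for each row: "hand": the opening, from 0 (shut) to 1 (fully open); "delta_pos": the shift along the tool's x, y, z in cm, a list of three; "turn": the turn about the tool's z in rad. A call has 1 to 20 rows; each row shifts and turns the commanded pose from where the row before left it, along the tool's axes as they then stand; what a row does not reach is not made up. A row lasts 1/10 s, in which the tool goes at most 50 mm and 8.59 degrees, less where a joint would pass 70% of its speed; a pose out of reach is approached as far as the arm can. A call is refused whole if a number of a shift passes 5 or a number of a turn 0.15, either way. A call with a gripper value outside its range is refused whole. The fingers move at their own pace and stop on an object; the grip force is fixed at half the most. Time passes only in rows, so rows that do not move let the fingers close. It gives the time, the measured TCP pose, the force and the opening at its end, in the units of the state.
- env.state(): the state, without advancing time (a new reading comes with each control period).
- viewer.read_camera(name): name is "side" or "top"; returns (picture, depth): 420x560x3 uint8, blue, green, red; 420x560 float32, mm along the optical axis (not along the pixel's ray), 0 where there is no reading.
- viewer.get_calibration(name): a dict with "fx", "fy", "cx", "cy" (pixels), "T" (4x4, takes a point from camera to world coordinates). Camera axes: x right, y down, z forward; pixel columns grow to the right and rows downward; lengths in mm; the calibration is good to about 2 mm. A picture is of the moment at which its call begins. get_calibration takes no time and is no camera call.
- ticket.job_done(): hands the job in, once; it reports no verdict.
Trained networks look in the newest picture that a camera, given by its name, has taken for a name from the list of things; names that differ only in an ending like _2 or _b are one class to them, and where a whole thing is asked for, a point or a joint stands for the part that bears it (a point fixed in the world has none). Each returns a list of dicts, best first, with "p" (0 to 1); they miss things now and then, are a little off and sometimes report something else, mostly with a low value. They report only what shows in the picture. A call takes as long as a camera call.
- search_frame(camera, label): "centre" ([column, row] in pixels, amid what is visible of it).
The state is a dict: "t": time; "joints": joint angles; "qvel": joint speeds; "tau": joint torques, N m; "eef_pos": TCP position; "tcp_rot": TCP orientation; "ft_force": force on the tool from outside, world axes, zero at the start; "moment": the same for the moment, N m; "opening": opening from 0.0 (shut) to 1.0 (fully open).
Only numpy, scipy, OpenCV 4.12 (cv2) and the standard library are available. Lean on these libraries where they do the work, as an engineer would, in place of code of your own. Each camera call takes 0.05 s, during which the arm holds its last target.

## Working session

There is one attempt and no reset: what is moved stays moved. The work goes in short steps, Python scripts to look and compute and a shell command to move; the robot and the scene stay as the last step left them, time stands still between calls to the robot, and variables do not carry over. Pictures are saved under pics/ and viewed, and the job is handed in when it is done.

```bash
ls; mkdir -p pics
cat > h.py <<'E'
from cell import env, viewer, ticket, search_frame
import numpy as np, cv2
def P(cam,u,v,d):
    c=viewer.get_calibration(cam);T=np.array(c["T"])
    p=np.array([(u-c["cx"])*d/c["fx"],(v-c["cy"])*d/c["fy"],d,1]);return (T@p)[:3]
def ray(cam,u,v,z):
    c=viewer.get_calibration(cam);T=np.array(c["T"])
    r=T[:3,:3]@np.array([(u-c["cx"])/c["fx"],(v-c["cy"])/c["fy"],1]);o=T[:3,3]
    return o+r*(z-o[2])/r[2]
E
python3 - <<'E'
from h import *
s=env.state();print(s)
for n in("top","side"):
    im,d=viewer.read_camera(n);cv2.imwrite(f"pics/{n}0.png",im);np.save(f"{n}0.npy",d)
    c=viewer.get_calibration(n);print(n,c)
E
```

```text
pics
{'t': 0.0, 'joints': array([-1.20858899e+00,  4.91586552e-01,  1.55948418e+00,  3.47946245e-05,
        1.09170583e+00, -1.05598459e-01]), 'qvel': array([ 0.00117199, -0.00091342, -0.00071965,  0.00151027,  0.00019235,
        0.00102451]), 'tau': array([ 1.60232968e-03, -6.12638998e+01, -2.58180428e+01,  6.92947721e-02,
        4.83002071e-02, -1.61325006e-04]), 'eef_pos': array([ 281.79636751, -557.67624796,  291.6329707 ]), 'tcp_rot': array([-3.14041859e+00, -1.55473494e-04,  4.67789648e-01]), 'ft_force': array([-0.02599931, -0.44601417, -0.19347055]), 'moment': array([-0.01126377, -0.00797715, -0.0565954 ]), 'opening': 0.9996308521353057}
top {'fx': 482.75870550512946, 'fy': 482.75870550512946, 'cx': 278.63181842841186, 'cy': 208.6616910244919, 'T': array([[-1.00289455e-02, -9.89419559e-01,  1.44735468e-01,
         5.16874786e+02],
       [-9.99862176e-01,  8.00732828e-03, -1.45434710e-02,
        -1.33169030e+01],
       [ 1.32306503e-02, -1.44861376e-01, -9.89363498e-01,
         1.08000183e+03],
       [ 0.00000000e+00,  0.00000000e+00,  0.00000000e+00,
         1.00000000e+00]])}
side {'fx': 470.053579183905, 'fy': 470.053579183905, 'cx': 280.79976119534797, 'cy': 214.71496857973005, 'T': array([[-8.62929547e-01, -3.20656068e-01,  3.90553816e-01,
         2.00558085e+02],
       [-5.05193327e-01,  5.29842244e-01, -6.81209879e-01,
         7.62297317e+02],
       [ 1.15021716e-02, -7.85141314e-01, -6.19209833e-01,
         7.42009134e+02],
       [ 0.00000000e+00,  0.00000000e+00,  0.00000000e+00,
         1.00000000e+00]])}
```

View pics/top0.png

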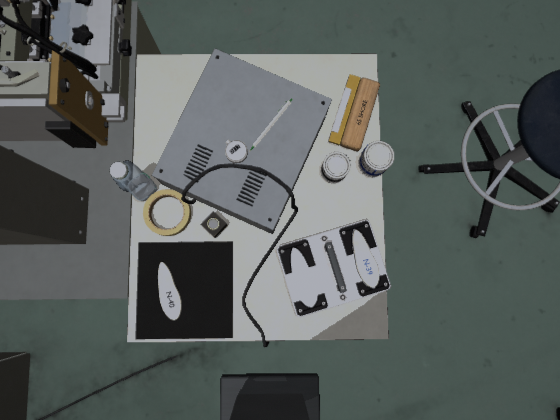

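View pics/side0.png

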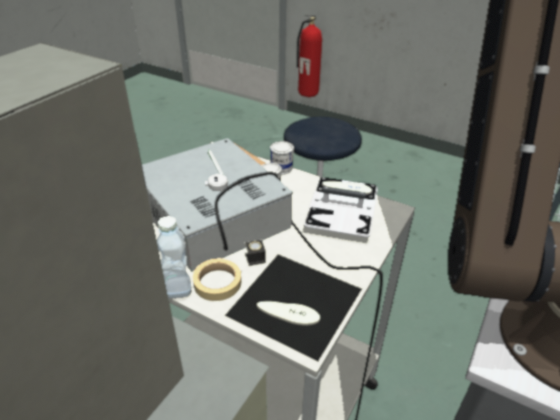

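The top view shows the loose part at about (170,291), the pallet at about (333,267) with its handle at (336,266), and the mat and bystanders clear of both. I'll zoom in on the parts and measure them.

Run:
```python
from h import *
im=cv2.imread("pics/top0.png")
a=cv2.resize(im[205:325,265:400],None,fx=5,fy=5,interpolation=cv2.INTER_CUBIC);cv2.imwrite("pics/zp.png",a[:600])
a=cv2.resize(im[240:340,130:240],None,fx=6,fy=6,interpolation=cv2.INTER_CUBIC);cv2.imwrite("pics/zm.png",a[:600])
```

```text
(no output)
```

View pics/zp.png

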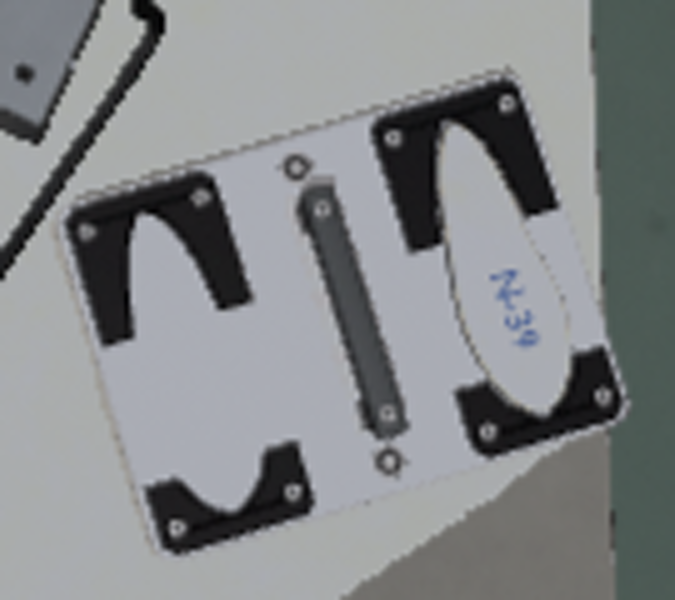

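View pics/zm.png

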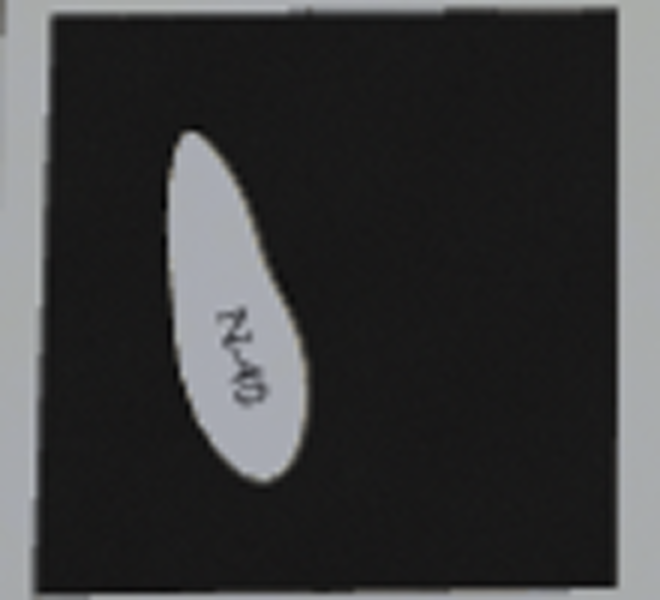

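```bash
cat >> h.py <<'E'
def proj(cam,X):
    c=viewer.get_calibration(cam);T=np.array(c["T"]);q=(np.asarray(X)-T[:3,3])@T[:3,:3]
    return np.stack([q[...,0]/q[...,2]*c["fx"]+c["cx"],q[...,1]/q[...,2]*c["fy"]+c["cy"]],-1)
S=0.5
def rect(cam,im,x0,x1,y0,y1,z):
    # rows: x decreasing from x1, cols: y decreasing from y1
    xs=np.arange(x1,x0,-S);ys=np.arange(y1,y0,-S)
    X=np.stack(np.broadcast_arrays(xs[:,None],ys[None,:],np.float64(z)),-1)
    uv=proj(cam,X).astype(np.float32)
    return cv2.remap(im,uv[...,0],uv[...,1],cv2.INTER_CUBIC)
E
python3 - <<'E'
from h import *
im=cv2.imread("pics/top0.png");d=np.load("top0.npy")
for n,(u,v) in dict(part=(170,291),nestE=(302,278),loaded=(365,265),hole1=(324,238.4),hole2=(343,297),h1=(329.3,246.5),h2=(342.6,287.5),h=(336,266),supply=(272,229),mat=(210,300),tape=(152,225)).items():
    print(n,P("top",u,v,d[int(round(v)),int(round(u))]).round(1))
c=P("top",170,291,d[291,170])
r=rect("top",im,c[0]-100,c[0]+100,c[1]-80,c[1]+80,10);cv2.imwrite("pics/rl.png",r)
print(c[:2])
c=P("top",333,267,d[267,325]);print(c)
r=rect("top",im,c[0]-140,c[0]+140,c[1]-150,c[1]+150,29);cv2.imwrite("pics/rp.png",r)
E
```

```text
part [494.1 208.5  15. ]
nestE [519.1 -77.8  26.3]
loaded [ 545.4 -213.5   36.2]
hole1 [ 603.7 -126.5   35. ]
hole2 [ 478.  -164.6   32.2]
h1 [ 583.6 -133.2   72.3]
h2 [ 498.7 -158.8   70.3]
h [ 543.  -146.1   72.2]
supply [616.6 -13.8 117.6]
mat [473.5 123.1   3.8]
tape [637.5 249.4  23.2]
[494.08846098 208.47641773]
[ 542.09269709 -145.67425262   25.40364884]
```

View pics/rp.png

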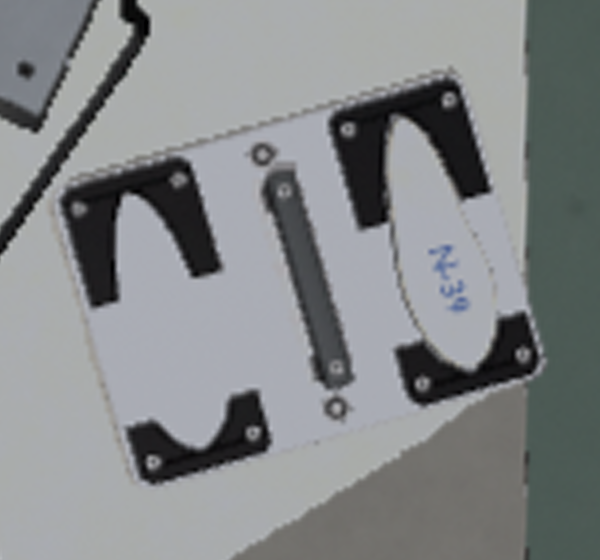

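```bash
cat > fit.py <<'E'
from h import *
from scipy.optimize import least_squares
im=cv2.imread("pics/top0.png")
def cont(x0,x1,y0,y1,z,f):
    g=cv2.cvtColor(rect("top",im,x0,x1,y0,y1,z),cv2.COLOR_BGR2GRAY)
    m=f(g).astype(np.uint8)
    cs,_=cv2.findContours(m,cv2.RETR_EXTERNAL,cv2.CHAIN_APPROX_NONE)
    out=[np.stack([x1-S*c[:,0,1],y1-S*c[:,0,0]],-1) for c in sorted(cs,key=cv2.contourArea,reverse=True)]
    return out,g
cs,g=cont(410,580,165,260,10,lambda g:g>95)
L=cs[0]
print("grey levels",np.percentile(g,[5,50,95]))
m,(w,h),a=cv2.minAreaRect(L.astype(np.float32));print("loose rect",m,w,h,a)
area=cv2.contourArea(L.astype(np.float32));print(area)
# longest direction
from scipy.spatial.distance import cdist
D=cdist(L,L);i,j=np.unravel_index(D.argmax(),D.shape);print("diam",D.max(),L[i],L[j])
def frame(A):
    # box aligned: minimal width direction search around min rect
    best=None
    r=cv2.minAreaRect(A.astype(np.float32));b=cv2.boxPoints(r)
    e=b[1]-b[0],b[2]-b[1];e=max(e,key=np.linalg.norm);t=np.arctan2(e[1],e[0])
    if np.cos(t)<0:t+=np.pi
    t=(t+np.pi)%(2*np.pi)-np.pi
    return np.array(r[0]),t
c0,t0=frame(L);print("loose centre,yaw(y-axis)",c0,t0)
loc=(L-c0)@np.array([[np.cos(t0),-np.sin(t0)],[np.sin(t0),np.cos(t0)]]) # cols: along, left
print(loc.min(0),loc.max(0))
for y in range(-60,61,10):
    q=loc[abs(loc[:,0]-y)<1.0];print(y,q[:,1].min().round(1),q[:,1].max().round(1))
np.savez("loose.npz",L=L,c0=c0,t0=t0,loc=loc)
E
python3 fit.py
```

```text
grey levels [ 23.  25. 172.]
loose rect (494.3032531738281, 217.522216796875) 127.96155548095703 44.88462448120117 22.61986541748047
4087.25
diam 129.3928127834 [558. 231.] [432.5 199.5]
loose centre,yaw(y-axis) [494.30325317 217.5222168 ] 0.39479113
[-63.98077903 -22.4423336 ] [63.98076023 22.44228216]
-60 -5.8 13.3
-50 -13.6 18.4
-40 -18.1 21.2
-30 -21.2 22.4
-20 -22.4 21.6
-10 -22.3 20.5
0 -21.4 18.2
10 -20.9 15.1
20 -21.6 12.6
30 -22.3 8.9
40 -21.4 5.3
50 -20.0 1.1
60 -16.6 -5.2
```

```bash
cat > fit2.py <<'E'
from fit import *
print("-----")
from scipy.spatial import cKDTree
def fr(A,c,t): return (A-c)@np.array([[np.cos(t),np.sin(t)],[-np.sin(t),np.cos(t)]]).T  # along y-axis, left(-x)
for t in np.arange(.20,.33,.02):
    l=fr(L,[494,215],t);mid=(l[:,0].max()+l[:,0].min())/2;l[:,0]-=mid
    lo=[l[abs(l[:,0]-y)<1][:,1].min() for y in(-28,-18,-8)];hi=[l[abs(l[:,0]-y)<1][:,1].max() for y in(-28,-18,-8)]
    print(round(t,2),"len",np.ptp(l[:,0]).round(1),np.round(lo,1),np.round(hi,1),"tips",l[l[:,0].argmax()].round(1),l[l[:,0].argmin()].round(1))
blk,g2=cont(400,680,-295,5,29,lambda g:g<85)
blk=[b for b in blk if 300<cv2.contourArea(b.astype(np.float32))<4000]
for b in blk: print("blk",b.mean(0).round(1),cv2.contourArea(b.astype(np.float32)))
E
python3 fit2.py | sed -n '/-----/,$p'
```

```text
-----
0.2 len 129.3 [-24.2 -23.8 -21.6] [19.8 20.3 20.9] tips [64.6  3. ] [-64.6  -3. ]
0.22 len 129.3 [-23.7 -23.5 -21.4] [20.3 20.8 21.1] tips [64.7  1.6] [-64.7  -1.7]
0.24 len 129.4 [-23.2 -23.1 -21.1] [20.8 21.3 21.2] tips [64.7  0.3] [-64.7  -0.4]
0.26 len 129.4 [-22.5 -22.8 -21.1] [21.4 21.7 21.3] tips [64.7 -1. ] [-64.7   0.8]
0.28 len 129.3 [-22.1 -22.2 -21. ] [21.7 22.2 21.4] tips [64.7 -2.3] [-64.7   2.1]
0.3 len 129.2 [-21.6 -21.9 -20.9] [22.2 22.7 21.5] tips [64.6 -3.6] [-64.6   3.4]
0.32 len 129.0 [-21.1 -21.5 -20.7] [22.4 23.1 21.7] tips [64.5 -4.9] [-64.5   4.6]
blk [ 607.6 -199. ] 2724.5
blk [568.8 -64.4] 2651.0
blk [ 542.7 -149.7] 1672.25
blk [ 500.8 -230.3] 1495.125
blk [461.2 -96.4] 1468.125
blk [619.2 -34.4] 920.25
```

```bash
cat > fit3.py <<'E'
from fit2 import *
print("=====")
TL=.26
l=fr(L,[494,215],TL);mid=np.array([(l[:,0].max()+l[:,0].min())/2,0.2])
cL=np.array([494,215])+mid@np.array([[np.cos(TL),np.sin(TL)],[-np.sin(TL),np.cos(TL)]])
Lp=fr(L,cL,TL)   # part contour in local (along, left)
Lm=cv2.contourArea
print("loose mid",cL,TL)
tree=cKDTree(Lp)
def sd(p):
    s=np.array([-cv2.pointPolygonTest(Lp.astype(np.float32).reshape(-1,1,2),tuple(map(float,q)),True) for q in p]);return s
def fitnest(B,c,t,white=False):
    p=np.array([c[0],c[1],t,2.2])
    for k in range(12):
        s=sd(fr(B,p[:2],p[2]));sel=B[abs(s-p[3])<(8 if k<3 else 4 if k<6 else 2)]
        f=lambda q:(sd(fr(sel,q[:2],q[2]))-q[3])/1.
        r=least_squares(f,p,loss="soft_l1",f_scale=.5,x_scale=[1,1,.02,1],diff_step=1e-4);p=r.x
    return p,len(sel),np.sqrt(np.mean(f(p)**2))
h1=np.array([603.7,-126.5]);h2=np.array([478,-164.6]);t=np.arctan2(*(h1-h2)[::-1]);pc=(h1+h2)/2
xa=np.array([np.sin(t),-np.cos(t)]);print("pallet c,t",pc,t)
E=np.vstack([blk[1],blk[4]]);F=np.vstack([blk[0],blk[3]])
pe=fitnest(E,pc-70*xa,t);pf=fitnest(F,pc+70*xa,t)
print("empty",pe,"\nfull",pf)
d=pf[0][:2]-pe[0][:2];print("sep",np.linalg.norm(d),"pallet yaw from nests",np.arctan2(d[0],-d[1]),"mid",(pf[0][:2]+pe[0][:2])/2)
# all outer block corners -> min rect of all blocks (pallet symmetric pattern)
r=cv2.minAreaRect(np.vstack([E,F]).astype(np.float32));print("rect all",r)
bar=blk[2];print("bar(z29 plane) rect",cv2.minAreaRect(bar.astype(np.float32)))
b71,_=cont(400,680,-295,5,71,lambda g:g<105)
for b in b71:
    if 600<cv2.contourArea(b.astype(np.float32))<2500: print("bar z71",cv2.minAreaRect(b.astype(np.float32)))
E
python3 fit3.py | sed -n '/=====/,$p'
```

```text
=====
loose mid [495.17808089 215.52035068] 0.26
pallet c,t [ 540.85 -145.55] 0.2943008034365859
empty (array([ 5.21587123e+02, -7.76470392e+01,  2.87507683e-01,  2.00913887e+00]), 319, np.float64(0.4672354008247962)) 
full (array([ 5.60496467e+02, -2.12376306e+02,  2.88135716e-01,  1.48707832e+00]), 330, np.float64(0.5969609605067977))
sep 140.2352031726697 pallet yaw from nests 0.28114694596135353 mid [ 541.04179511 -145.01167235]
rect all ((541.7235107421875, -145.4923095703125), (154.9439239501953, 208.54568481445312), 16.279674530029297)
bar(z29 plane) rect ((542.3509521484375, -148.9921417236328), (111.68111419677734, 18.184162139892578), 16.355817794799805)
bar z71 ((541.4622192382812, -143.50669860839844), (108.72064208984375, 18.74860954284668), 16.160144805908203)
bar z71 ((464.87493896484375, -92.15251159667969), (30.815092086791992, 66.3709716796875), 16.52579689025879)
bar z71 ((613.0298461914062, -32.388465881347656), (21.97976303100586, 146.2462921142578), 63.13018798828125)
```

Fits agree: the loose part's mid is at (495.2, 215.5) with yaw 0.256, and the empty nest is at (521.6, -77.6). The pallet centre is (541, -145) with yaw 0.284, its nests measure 140.2 mm apart and its bar is 108.7 mm long, so the sizes check. I'm moving over the loose part.

```bash
python3 -m inch '{"hand":[0.75,0.75,0.75,0.75,0.75,0.75,0.75,0.75,0.75,0.75,0.75,0.75,0.75,0.75,0.75,0.75,0.75,0.75,0.75,0.75],"delta_pos":[[0,0,0],[0,0,0],[2.13,-3.85,0],[2.13,-3.85,0],[2.13,-3.85,0],[2.13,-3.85,0],[2.13,-3.85,0],[2.13,-3.85,0],[2.13,-3.85,0],[2.13,-3.85,0],[2.13,-3.85,0],[2.13,-3.85,0],[2.13,-3.85,0],[2.13,-3.85,0],[2.13,-3.85,0],[2.13,-3.85,0],[2.13,-3.85,0],[2.13,-3.85,0],[2.13,-3.85,0],[2.13,-3.85,0]],"turn":[0.106,0.106,0,0,0,0,0,0,0,0,0,0,0,0,0,0,0,0,0,0]}'
```

```text
t: 2.1
eef_pos: [477.4, 211.6, 292.1]
tcp_rot: [3.141, 0.0, 0.256]
ft_force: [1.9, -1.6, 1.0]
opening: 0.752
```

```bash
python3 -m inch '{"hand":[0.75,0.75,0.75,0.75,0.75,0.75,0.75],"delta_pos":[[0,0,3.5],[0,0,3.5],[0,0,3.5],[0,0,3.5],[0,0,3],[0,0,1],[0,0,0]],"turn":[0,0,0,0,0,0,0]}'
```

```text
t: 2.8
eef_pos: [477.1, 209.5, 111.3]
tcp_rot: [3.141, 0.003, 0.256]
ft_force: [-0.2, 0.0, 0.6]
opening: 0.751
```

```bash
python3 -m inch '{"hand":[0.75,0.75,0.75,0.75,0.75],"delta_pos":[[0.1,-0.05,1],[0,0,1],[0,0,0.8],[0,0,0.15],[0,0,0]],"turn":[0,0,0,0,0]}'
python3 - <<'E'
from h import *
for n in("top","side"):
    im,d=viewer.read_camera(n);cv2.imwrite(f"pics/{n}1.png",im)
    a=im[225:345,110:250] if n=="top" else im[240:360,210:350]
    cv2.imwrite(f"pics/{n}1z.png",cv2.resize(a,None,fx=4,fy=4,interpolation=cv2.INTER_CUBIC))
s=env.state();print(s["eef_pos"],s["ft_force"])
E
```

```text
t: 3.3
eef_pos: [478.2, 210.3, 82.6]
tcp_rot: [3.141, 0.0, 0.256]
ft_force: [-0.6, 0.7, 0.3]
opening: 0.751
[478.36982112 210.35482034  82.9370453 ] [-0.09239134 -0.253164   -0.08396071]
```

View pics/side1z.png

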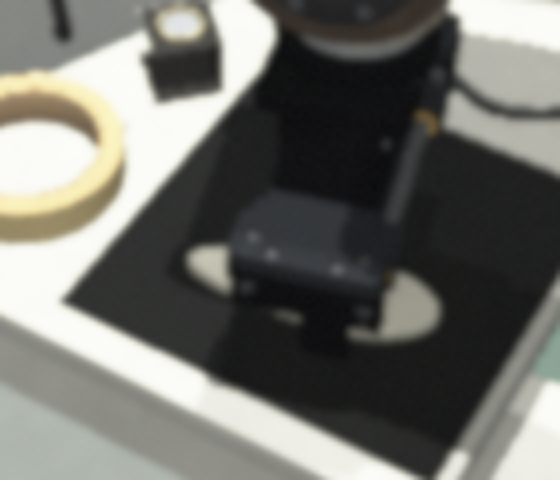

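View pics/top1z.png

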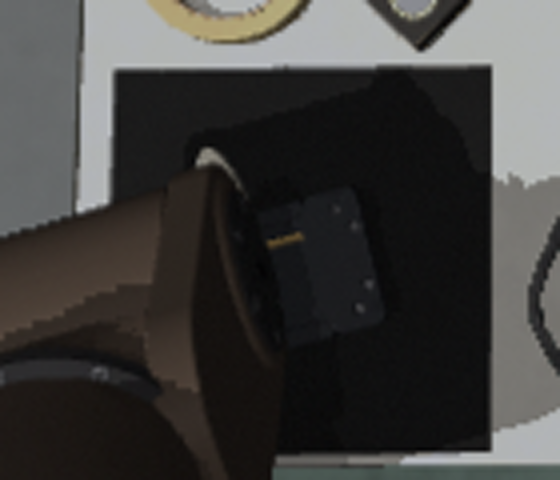

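The side view shows the near finger at zoomed (325,335), beside the part's wide section, with the part lying between the fingers. The arm hides the part from the top camera. Lowering 1 mm more and closing.

```bash
python3 -m inch '{"hand":[0.75,0.75,0,0,0,0,0,0,0,0],"delta_pos":[[0,0,0.12],[0,0,0],[0,0,0],[0,0,0],[0,0,0],[0,0,0],[0,0,0],[0,0,0],[0,0,0],[0,0,0]],"turn":[0,0,0,0,0,0,0,0,0,0]}'
```

```text
t: 4.4
eef_pos: [478.3, 210.3, 81.5]
tcp_rot: [3.142, -0.0, 0.256]
ft_force: [0.1, -0.9, 0.5]
opening: 0.456
```

```bash
python3 -m inch '{"hand":[0,0,0,0,0,0,0],"delta_pos":[[0,0,-0.5],[0,0,-2],[0,0,-4],[0,0,-4],[0,0,-4],[0,0,-2.5],[0,0,0]],"turn":[0,0,0,0,0,0,0]}';  python3 - <<'E'
from h import *
for n in("top","side"):
    im,d=viewer.read_camera(n);cv2.imwrite(f"pics/{n}2.png",im)
    a=im[225:345,110:250] if n=="top" else im[170:310,210:370]
    cv2.imwrite(f"pics/{n}2z.png",cv2.resize(a,None,fx=4,fy=4,interpolation=cv2.INTER_CUBIC))
s=env.state();print(s["eef_pos"],s["ft_force"],s["opening"],s["tcp_rot"])
E
```

```text
t: 5.1
eef_pos: [479.0, 210.6, 255.1]
tcp_rot: [-3.141, -0.006, 0.256]
ft_force: [-1.0, 0.6, -1.0]
opening: 0.453
[478.00671318 210.28669903 251.68447399] [-0.47712598  0.04659622 -0.43777556] 0.44964998240733317 [ 3.14153864e+00 -7.51686092e-04  2.55842416e-01]
```

View pics/side2z.png

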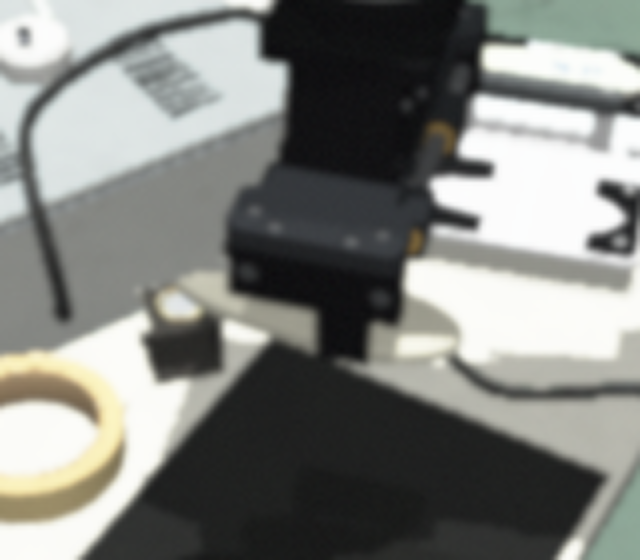

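```bash
python3 -m inch '{"hand":[0,0,0,0,0,0,0,0,0,0,0,0],"delta_pos":[[-0.3,1.8,0],[-0.61,3.63,0],[-0.61,3.63,0],[-0.61,3.63,0],[-0.61,3.63,0],[-0.61,3.63,0],[-0.61,3.63,0],[-0.61,3.63,0],[-0.32,1.85,0],[0,0,0],[0,0,0],[0,0,0]],"turn":[0,0,0,0,0,0,0,0,0,-0.028,0,0]}'
python3 -m inch '{"hand":[0,0,0,0,0,0],"delta_pos":[[0,0,2],[0,0,4],[0,0,3],[0,0,1],[0,0,0],[0,0,0]],"turn":[0,0,0,0,0,0]}'
 python3 - <<'E'
from h import *
for n in("top","side"):
    im,d=viewer.read_camera(n);cv2.imwrite(f"pics/{n}3.png",im)
    a=im[205:325,225:400] if n=="top" else im[140:260,280:420]
    cv2.imwrite(f"pics/{n}3z.png",cv2.resize(a,None,fx=4.5,fy=4.5,interpolation=cv2.INTER_CUBIC))
s=env.state();print(s["eef_pos"],s["ft_force"],s["opening"],s["tcp_rot"])
E
```

```text
t: 6.4
eef_pos: [504.2, -82.2, 250.9]
tcp_rot: [-3.141, 0.001, 0.284]
ft_force: [-1.4, -0.4, -0.3]
opening: 0.451
t: 7.0
eef_pos: [505.0, -82.9, 152.5]
tcp_rot: [3.141, -0.001, 0.284]
ft_force: [-0.5, -0.4, -0.8]
opening: 0.452
[504.99923094 -83.10725897 152.85956251] [ 0.99149178 -0.46750588  0.25788986] 0.4532882484910317 [ 3.14030664e+00 -1.85689116e-03  2.84056470e-01]
```

View pics/side3z.png

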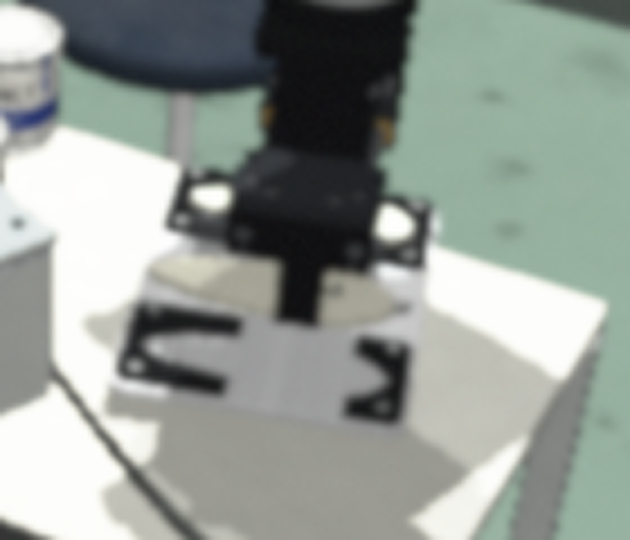

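View pics/top3z.png

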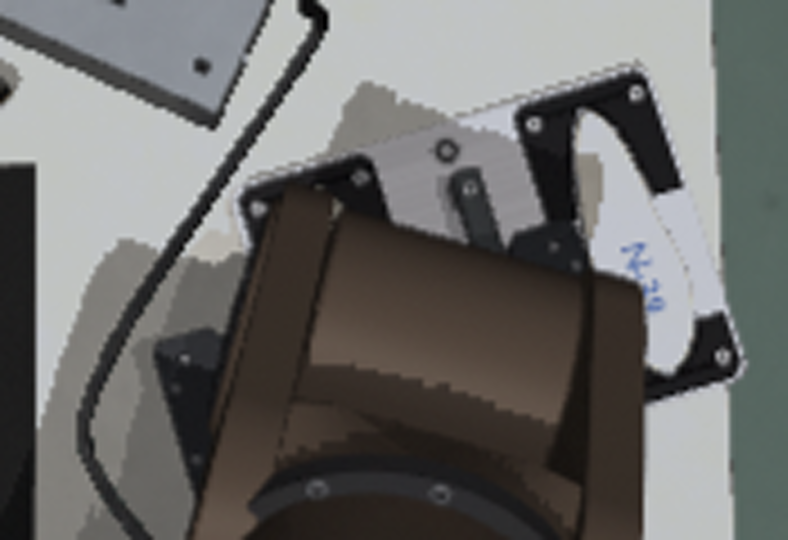

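The side view shows the part held level above the nest; the top view is mostly blocked by the arm. I'll overlay the predicted outlines on the side image to check the alignment.

```bash
cat > ov.py <<'E'
from fit3 import *
im3=cv2.imread("pics/side3.png")
def out(c,t,z,off=0):
    u=np.array([[np.cos(t),np.sin(t)],[-np.sin(t),np.cos(t)]])
    p=Lp@u+c
    return np.c_[p,np.full(len(p),z)]
K=5;x0,y0=300,170
a=cv2.resize(im3[y0:y0+90,x0:x0+95],None,fx=K,fy=K,interpolation=cv2.INTER_CUBIC)
for c,t,z,col in [((521.6,-77.6),.2875,27,(0,0,255)),((522.0,-77.4),.288,73.3,(0,180,0)),((522.0,-77.4),.288,81.3,(255,0,0))]:
    uv=(proj("side",out(np.array(c),t,z))-[x0,y0]+.5)*K-.5
    cv2.polylines(a,[np.round(uv).astype(int)],True,col,1,cv2.LINE_AA)
cv2.imwrite("pics/ov3.png",a)
E
python3 ov.py >/dev/null
```

```text
(no output)
```

View pics/ov3.png

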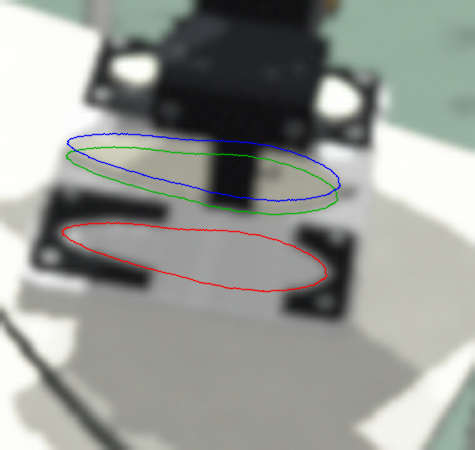

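The overlay agrees with the picture to within about a pixel: held part tip near (68,148), nest tip near (63,232). I'm descending to just above the blocks for another look.

```bash
python3 -m inch '{"hand":[0,0,0,0,0,0],"delta_pos":[[-0.05,0,1],[0,0,1.5],[0,0,0.9],[0,0,0.3],[0,0,0],[0,0,0]],"turn":[0,0,0,0,0,0]}'
 python3 - <<'E'
from h import *
im,d=viewer.read_camera("side");cv2.imwrite(f"pics/side4.png",im)
s=env.state();print(s["eef_pos"],s["ft_force"],s["opening"],s["tcp_rot"])
E
sed -i 's/side3.png/side4.png/;s/K=5/K=6/;s/73\.3/35/;s/81\.3/43/;s/ov3/ov4/' ov.py; sed -i 's/^cv2.imwrite.*/b=cv2.resize(im3[y0:y0+90,x0:x0+95],None,fx=K,fy=K,interpolation=cv2.INTER_CUBIC);cv2.imwrite("pics\/raw4.png",b);cv2.imwrite("pics\/ov4.png",a)/' ov.py; python3 ov.py>/dev/null
```

```text
t: 7.7
eef_pos: [504.2, -83.4, 114.8]
tcp_rot: [3.141, -0.0, 0.284]
ft_force: [-0.7, 0.5, -0.2]
opening: 0.451
[504.1887471  -83.40586249 114.90817271] [-0.08641433  0.09505971 -0.05045893] 0.4565277273533065 [ 3.14112556e+00 -5.26493236e-04  2.83833137e-01]
```

View pics/ov4.png

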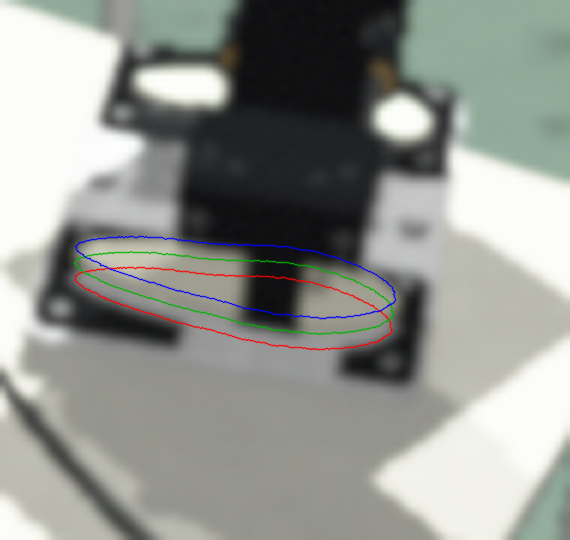

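View pics/raw4.png

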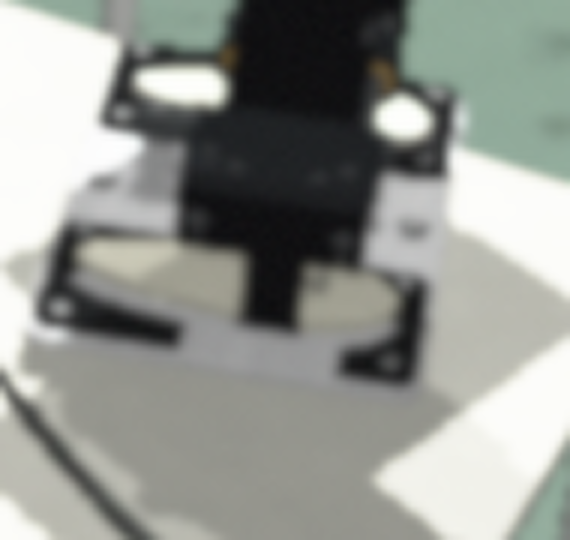

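The held part sits squarely over the nest outline, with ends at (74,250) and (402,300). Lowering gently now.

```bash
python3 -m inch '{"hand":[0,0,0,0,0],"delta_pos":[[0,0,0.25],[0,0,0.2],[0,0,0.15],[0,0,0],[0,0,0]],"turn":[0,0,0,0,0]}'
```

```text
t: 8.25
eef_pos: [504.0, -83.3, 108.5]
tcp_rot: [3.142, 0.0, 0.284]
ft_force: [-0.7, 1.2, -0.6]
opening: 0.454
```

```bash
python3 -m inch '{"hand":[0,0,0,0],"delta_pos":[[0,0,0.1],[0,0,0.05],[0,0,0],[0,0,0]],"turn":[0,0,0,0]}'
```

```text
t: 8.65
eef_pos: [504.0, -83.3, 107.0]
tcp_rot: [3.142, 0.0, 0.284]
ft_force: [0.7, 0.1, -0.7]
opening: 0.451
```

No contact force, and the part's underside is about 0.5 mm above the floor. Releasing.

```bash
python3 -m inch '{"hand":[0,0.47,0.5,0.55,0.6,0.62,0.62,0.62],"delta_pos":[[0,0,0.03],[0,0,0],[0,0,0],[0,0,0],[0,0,0],[0,0,0],[0,0,0],[0,0,0]],"turn":[0,0,0,0,0,0,0,0]}'
python3 -m inch '{"hand":[0.62,0.62,0.62,0.62,0.62,0.62,0.62],"delta_pos":[[0,0,-0.5],[0,0,-1.5],[0,0,-3],[0,0,-3.5],[0,0,-3.5],[0,0,-1],[0,0,0]],"turn":[0,0,0,0,0,0,0]}'
python3 - <<'E'
from h import *
for n in("top","side"):
    im,d=viewer.read_camera(n);cv2.imwrite(f"pics/{n}5.png",im)
    a=im[205:325,225:400] if n=="top" else im[140:260,280:420]
    cv2.imwrite(f"pics/{n}5z.png",cv2.resize(a,None,fx=4.5,fy=4.5,interpolation=cv2.INTER_CUBIC))
s=env.state();print(s["eef_pos"],s["ft_force"],s["opening"],s["tcp_rot"])
E
```

```text
t: 9.45
eef_pos: [504.0, -83.3, 106.7]
tcp_rot: [3.141, -0.0, 0.284]
ft_force: [0.1, -0.0, 0.0]
opening: 0.616
t: 10.15
eef_pos: [504.2, -83.4, 238.2]
tcp_rot: [3.14, -0.003, 0.284]
ft_force: [-1.2, -0.0, 0.1]
opening: 0.619
[503.63790724 -83.21759186 236.00207357] [ 0.1111127  -0.11645583 -0.41576619] 0.6221562366674933 [-3.14119304e+00  7.53612784e-04  2.83806335e-01]
```

View pics/side5z.png

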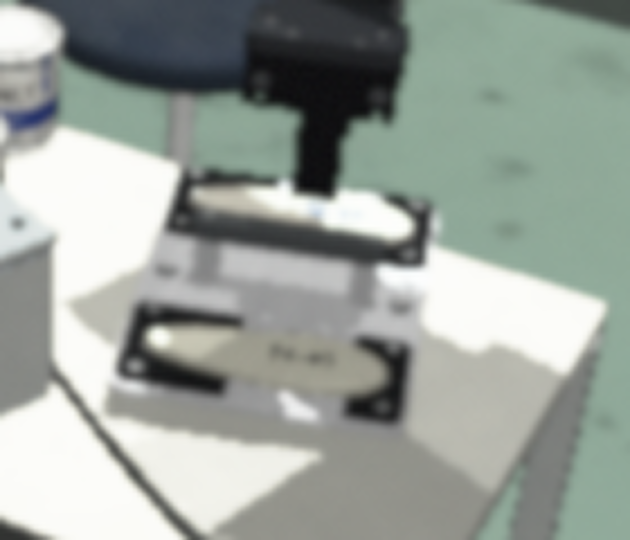

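View pics/top5z.png

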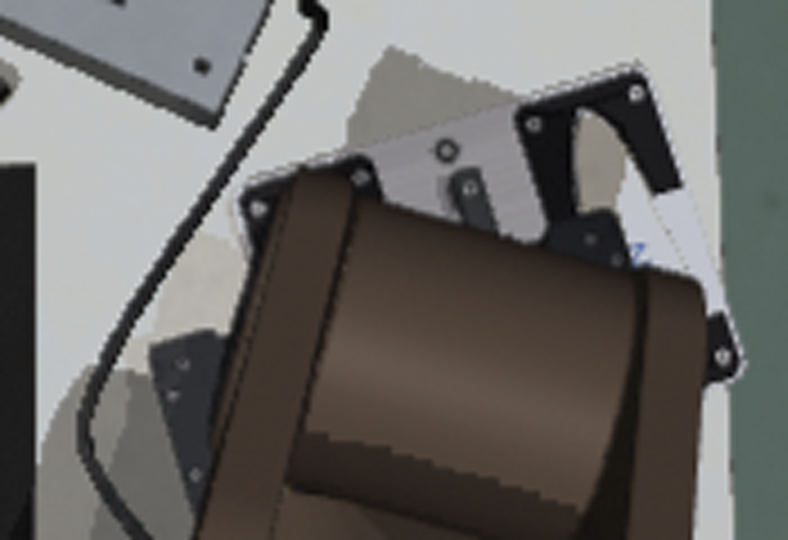

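The side view shows the part between the blocks, centre at zoomed (265,358). I'll move the arm aside for a clean top view of the fit.

```bash
python3 -m inch '{"hand":[0.6,0.6,0.6,0.6,0.6,0.6,0.6,0.6,0.6],"delta_pos":[[0,-2,0],[0,-4,0],[0,-4,0],[0,-4,0],[0,-4,0],[0,-4,0],[0,-4,0],[0,-2,0],[0,0,0]],"turn":[0,0,0,0,0,0,0,0,0]}'
python3 - <<'E'
from h import *
ds=[]
for k in range(3):
    im,d=viewer.read_camera("top");ds.append(d)
cv2.imwrite("pics/top6.png",im)
d=np.median(ds,0);np.save("top6.npy",d)
cv2.imwrite("pics/top6z.png",cv2.resize(im[205:325,265:400],None,fx=5,fy=5,interpolation=cv2.INTER_CUBIC))
# heights: plane of empty-nest part top vs loaded
def hh(u0,u1,v0,v1):
    return np.mean([P("top",u,v,d[v,u])[2] for u in range(u0,u1) for v in range(v0,v1) if d[v,u]>0])
print("part broad/narrow",hh(300,308,285,293),hh(293,298,256,266),"loaded",hh(366,374,268,276),hh(355,360,240,250))
s=env.state();print(s["eef_pos"])
E
```

```text
t: 11.15
eef_pos: [424.5, 187.2, 235.3]
tcp_rot: [-3.141, 0.003, 0.287]
ft_force: [0.8, -0.0, -0.6]
opening: 0.599
part broad/narrow 35.56376408480524 35.46135514395151 loaded 35.854924625533606 35.45357048779365
[425.64616862 184.90684826 235.86822725]
```

View pics/top6z.png

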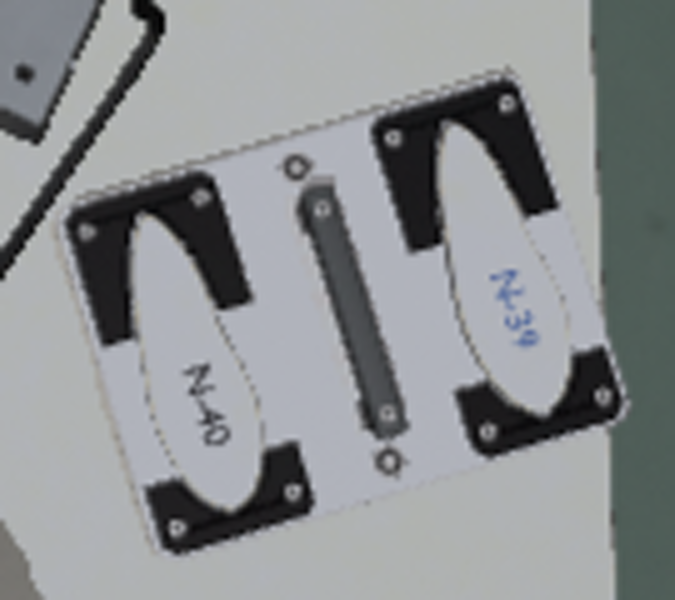

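Top view: the N-40 part is centred in its nest (about (200,365) zoomed), its top at 35.5 mm, the same as the loaded part. The pallet hasn't moved. Next is the handle.

```bash
python3 -m inch '{"hand":[0.5,0.5,0.5,0.5,0.5,0.5,0.5,0.5,0.5,0.5,0.5,0.5],"delta_pos":[[0.1,2,0],[0.2,4,0],[0.2,4,0],[0.2,4,0],[0.2,4,0],[0.2,4,0],[0.2,4,0],[0.2,4,0],[0.2,3,0],[0.16,1.93,0],[0,0,0],[0,0,0]],"turn":[0,0,0,0,0,0,0,0,0,0,0,0]}'
```

```text
t: 12.5
eef_pos: [540.7, -144.7, 236.3]
tcp_rot: [-3.141, 0.001, 0.283]
ft_force: [-0.1, 0.7, -0.5]
opening: 0.5
```

```bash
python3 -m inch '{"hand":[0.5,0.5,0.5,0.5,0.5,0.5,0.5],"delta_pos":[[0.05,0.05,2],[0,0,3],[0,0,3],[0,0,2],[0,0,1.2],[0,0,0.2],[0,0,0]],"turn":[0,0,0,0,0,0,0]}'
python3 - <<'E'
from h import *
im,d=viewer.read_camera("side");cv2.imwrite("pics/side7z.png",cv2.resize(im[140:260,280:420],None,fx=4.5,fy=4.5,interpolation=cv2.INTER_CUBIC))
s=env.state();print(s["eef_pos"],s["ft_force"])
E
```

```text
t: 13.2
eef_pos: [542.0, -144.5, 123.2]
tcp_rot: [3.141, -0.0, 0.284]
ft_force: [0.4, -0.5, -0.8]
opening: 0.5
[ 542.17551684 -144.75774686  123.57133169] [ 0.39056199 -0.79367104 -0.56362169]
```

View pics/side7z.png

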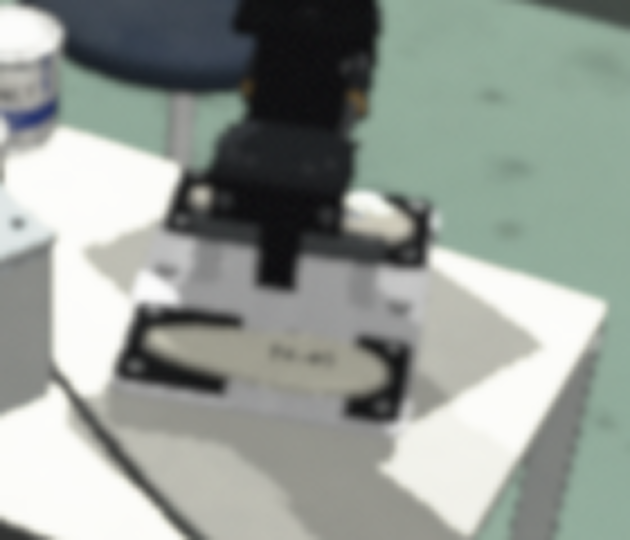

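The near finger is at the bar's middle, zoomed (280,265), clear of the parts. Lowering 1 mm more, closing, then lifting slowly.

```bash
python3 -m inch '{"hand":[0.5,0.3,0.1,0,0,0,0,0,0,0,0,0],"delta_pos":[[-0.05,0,0.15],[0,0,0],[0,0,0],[0,0,0],[0,0,0],[0,0,0],[0,0,0],[0,0,0],[0,0,0],[0,0,0],[0,0,0],[0,0,0]],"turn":[0,0,0,0,0,0,0,0,0,0,0,0]}'
```

```text
t: 14.45
eef_pos: [541.4, -145.1, 121.3]
tcp_rot: [3.142, 0.0, 0.284]
ft_force: [-1.3, 0.8, 2.5]
opening: 0.14
```

```bash
python3 -m inch '{"hand":[0,0,0,0,0,0,0,0],"delta_pos":[[0,0,-0.1],[0,0,-0.2],[0,0,-0.3],[0,0,-0.4],[0,0,-0.5],[0,0,-0.5],[0,0,-0.3],[0,0,0]],"turn":[0,0,0,0,0,0,0,0]}'
python3 - <<'E'
from h import *
im,d=viewer.read_camera("side");cv2.imwrite("pics/side8z.png",cv2.resize(im[140:260,280:420],None,fx=4.5,fy=4.5,interpolation=cv2.INTER_CUBIC))
s=env.state();print(s["eef_pos"],s["ft_force"],s["moment"],s["opening"])
E
```

```text
t: 15.25
eef_pos: [541.5, -145.2, 144.8]
tcp_rot: [3.141, -0.001, 0.284]
ft_force: [0.0, 0.3, -6.5]
opening: 0.147
[ 541.45152051 -145.13529679  144.51726013] [ 1.13468046 -0.40001257 -5.72482571] [-0.01613891  0.03520742 -0.04317489] 0.14585099900969334
```

View pics/side8z.png

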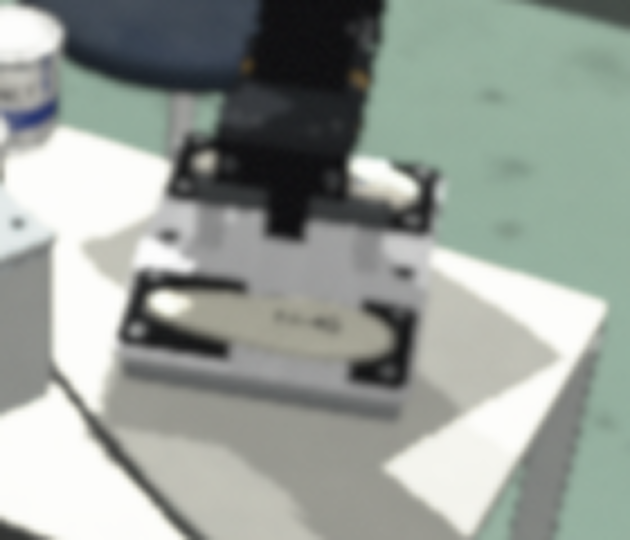

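The pallet is 23 mm up and looks level. It is carrying its weight (about 6 N) with a small moment. Continuing to about 11.5 cm.

```bash
python3 -m inch '{"hand":[0,0,0,0,0,0,0,0,0,0,0,0,0,0,0,0,0],"delta_pos":[[0,0,-0.3],[0,0,-0.6],[0,0,-0.9],[0,0,-1],[0,0,-1],[0,0,-1],[0,0,-1],[0,0,-1],[0,0,-1],[0,0,-0.8],[0,0,-0.5],[0,0,-0.2],[0,0,0],[0,0,0],[0,0,0],[0,0,0],[0,0,0]],"turn":[0,0,0,0,0,0,0,0,0,0,0,0,0,0,0,0,0]}'
python3 - <<'E'
from h import *
for n in("top","side"):
    im,d=viewer.read_camera(n);np.save(f"{n}9.npy",d);cv2.imwrite(f"pics/{n}9.png",im)
    a=im[205:325,225:400] if n=="top" else im[90:230,280:440]
    cv2.imwrite(f"pics/{n}9z.png",cv2.resize(a,None,fx=4,fy=4,interpolation=cv2.INTER_CUBIC))
s=env.state();print(s["eef_pos"],s["ft_force"],s["moment"],s["opening"],s["tcp_rot"])
E
```

```text
t: 17.0
eef_pos: [541.4, -145.1, 237.0]
tcp_rot: [-3.141, 0.0, 0.284]
ft_force: [-0.1, -0.1, -5.1]
opening: 0.145
[ 541.4149301  -145.09669574  237.11338299] [ 0.00689106  0.35409517 -6.84916683] [ 0.02210968 -0.02908931 -0.03983941] 0.14668852063135163 [-3.14157433e+00  1.18989696e-04  2.83841423e-01]
```

View pics/side9z.png

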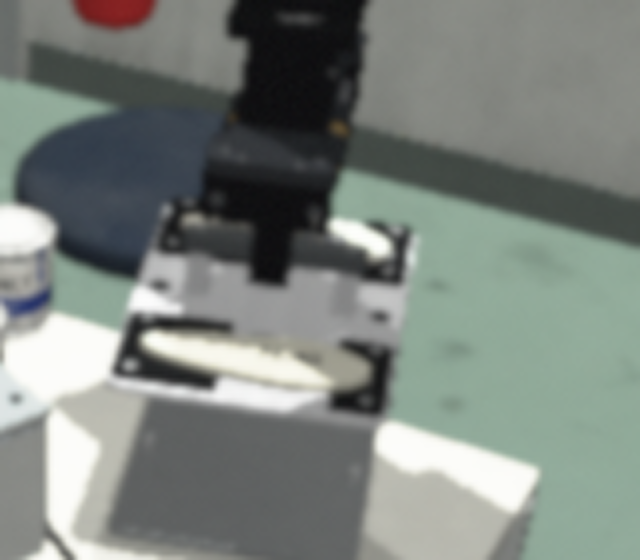

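View pics/top9z.png

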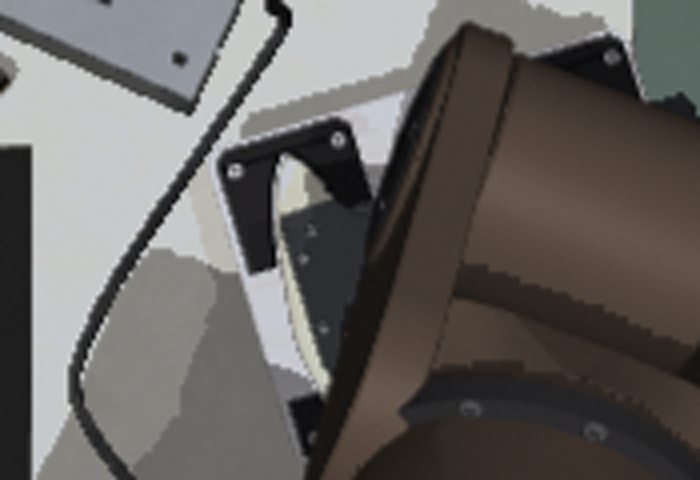

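The lifted pallet looks level, with the stand plate visible below it and both parts in place. Next I'll measure the tilt from depth.

Run:
```python
from h import *
d=np.load("side9.npy")
pts=np.array([P("side",u,v,d[v,u]) for v in range(135,200) for u in range(305,390) if d[v,u]>0])
c=np.array([541.2,-145.2]);t=.284;r=pts[:,:2]-c
x=r@[np.sin(t),-np.cos(t)];y=r@[np.cos(t),np.sin(t)];z=pts[:,2]
for name,m in dict(plate=(abs(y)<78)&(x>-45)&(x<-12)&(abs(z-142.6)<8),part_loose=(abs(x+70)<14)&(abs(y)<45)&(abs(z-150.6)<8),all_plate=((abs(y)<78)&(abs(x)<106)&(abs(z-142.6)<5))).items():
    A=np.c_[x,y,np.ones(len(x))][m]
    s,*_=np.linalg.lstsq(A,z[m],rcond=None);res=z[m]-A@s
    print(name,m.sum(),"slopes x,y",s[:2].round(3),"z0",s[2].round(1),"rms",res.std().round(2),"mean",z[m].mean().round(1))
s=env.state();print(s["qvel"].round(4),s["t"])
```

```text
Traceback (most recent call last):
  File "h.py", line 4, in P
    c=viewer.get_calibration(cam);T=np.array(c["T"])
ValueError: time passes only in moves, steps and waits
```

Run:
```python
from h import *
d=np.load("side9.npy");c0=viewer.get_calibration("side");T=np.array(c0["T"])
v,u=np.mgrid[135:200,305:390];D=d[135:200,305:390];ok=D>0;u,v,D=u[ok],v[ok],D[ok]
pts=np.c_[(u-c0["cx"])*D/c0["fx"],(v-c0["cy"])*D/c0["fy"],D]@T[:3,:3].T+T[:3,3]
c=np.array([541.2,-145.2]);t=.284;r=pts[:,:2]-c
x=r@[np.sin(t),-np.cos(t)];y=r@[np.cos(t),np.sin(t)];z=pts[:,2]
for name,m in dict(plate=(abs(y)<78)&(x>-45)&(x<-12)&(abs(z-142.6)<8),part_loose=(abs(x+70)<14)&(abs(y)<45)&(abs(z-150.6)<8),all_plate=((abs(y)<78)&(abs(x)<106)&(abs(z-142.6)<5))).items():
    A=np.c_[x,y,np.ones(len(x))][m]
    s,*_=np.linalg.lstsq(A,z[m],rcond=None);res=z[m]-A@s
    print(name,m.sum(),"slopes x,y",s[:2].round(3),"z0",s[2].round(1),"rms",res.std().round(2),"mean",z[m].mean().round(1))
s=env.state();print(s["qvel"].round(4),s["t"])
```

```text
plate 399 slopes x,y [-0.137  0.005] z0 140.1 rms 1.61 mean 143.8
part_loose 270 slopes x,y [ 0.004 -0.005] z0 151.1 rms 1.26 mean 150.8
all_plate 1526 slopes x,y [-0.004  0.003] z0 143.7 rms 1.94 mean 143.8
[-0.0011 -0.0012  0.0007 -0.0002  0.0008 -0.0002] 17.1
```

Level to about 0.005 rad, except for the narrow strip beside the handle, where the x slope is unreliable. The plate top is at 143 mm, about 116 mm above its seat, and the arm is still. Handing in.

```bash
python3 -c "
from h import *
s=env.state();print(s['t'],s['opening'],s['ft_force'])
print(ticket.job_done())"
```

```text
17.1 0.14668852063135163 [ 0.00689106  0.35409517 -6.84916683]
the job is handed in; nothing more can be done
None
```

I placed the loose part in the empty nest, let go of it, then lifted the pallet by its handle and handed the job in at 17.1 s. The gripper is holding the pallet steady over the stand; no verdict was reported.

- **Part in nest:** a clear top view after release showed it centred in the nest. Its top was at 35.5 mm at both ends, level with the loaded part, and the pallet had not moved.
- **Lift:** the pallet is about 115 mm above its seat, with no sideways drift seen, and the arm is at rest. The wrist force was about -6 N vertical with almost no moment, so the full weight hangs from the handle.
- **Level:** fits to the depth image over the whole plate and over the placed part gave slopes of 0.005 rad or less.
- **Check that disagreed:** a fit over a narrow strip beside the handle gave a slope of -0.137 rad across the pallet. I took it as false depth readings at the bar's edge, because the two wider fits and the pictures showed the pallet level.
- **Not fully checked:** in the last pictures the arm partly hid the loaded part. What showed of it was still in place, and I did not measure it again after the lift.

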